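Feed a steel block home in the gauge channel with the push stick

ROBOT

A 6-joint arm with a two-finger parallel gripper is mounted at the origin on the work surface. World frame = base frame: x ahead of the robot, y to its left, z up, the work surface at z = 0. Lengths are in m, angles in rad, forces in N, time in s.
With the tool pointing down it reaches from about 0.425 to 0.95 m from the base axis. Payload 3.5 kg.
Tool frame: the origin (TCP) lies midway between the tips of the shut fingers; the grasp point (between the pads) lies 19 mm behind it; z points along the fingers, y is the line along which they close (so a half turn about z gives the same grasp; the last joint's range is limited). The gripper opens to 85 mm and grips with 20 to 120 N. Pads are 22 mm wide; open, the fingers measure 114 mm over their backs; the gripper's body (76 mm by 85 mm) begins 54 mm behind the grasp point. The pads swing forward as they close: fully open they stand 13 mm farther back than shut.
Start: joints at [-1.387, 0.286, 1.577, -0, 1.279, -0.15], TCP at [0.221, -0.638, 0.231] pointing down, gripper open.
Joint ranges: [-2.77, 2.77], [-0.9, 2.22], [0.21, 2.48], [-1.53, 4.67], [0.24, 2.81], [-2.84, 2.84]. Speed limits (rad/s): [2.79, 2.79, 3.14, 3.14, 3.14, 3.14].

INTERFACE

Orientations are given as a unit quaternion [x, y, z, w].
In Python, from plant import ctrl gives the robot as it stands. The module is installed in compiled form; this text tells all that it offers.
- The arm moves only by the shell command python3 -m inch 'ROWS' [FORCE]. ROWS is JSON, a list of rows, each a list of 5 numbers: the closure, from 0 (fully open) to 1 (shut), then the shift along the tool's x, y, z in m, then the turn about the tool's z in degrees. A call has 1 to 5 rows; each row is the pose to reach, as a shift and turn from the pose commanded when the call began, along the tool's axes at that moment; what a row does not reach only later rows make up. A row lasts 1/12 s, in which the tool goes at most 41.7 mm and 7.16 degrees, less where a joint would pass 70% of its speed; a pose out of reach is approached as far as the arm can. A call with a gripper value outside its range is refused whole. The fingers move at their own pace and stop on an object; FORCE is the grip in N (left out, the last holds). Time passes only in rows, so rows that repeat a pose let the fingers close. It gives the time, the measured TCP pose, the force, the opening and the grip force at its end, in the units of the state.
- ctrl.get_state(): the state, without advancing time (a new reading comes with each control period).
- ctrl.read_camera(name): name is "side" or "top"; returns a dict with "pixels" (400x640x3 uint8, red, green, blue), "depth" (400x640 float32, m along the optical axis (not along the pixel's ray), 0 where there is no reading), "fx", "fy", "cx", "cy" (pixels), "D" ([k1, k2, p1, p2, k3] as OpenCV has them; the pictures are not rectified), "xyz" and "rotation" of the camera in the world. Camera axes: x right, y down, z forward; pixel columns grow to the right and rows downward; lengths in m; the calibration is good to about 2 mm. A picture is of the moment at which its call begins.
- ctrl.sign_off(): hands the job in; it is judged then, once.
Trained networks look in a picture, given as the dict that the camera call returned (one of the last four; its "shot" number tells which), for a name from the list of things; names that differ only in an ending like _2 or _b are one class to them, and where a whole thing is asked for, a point or a joint stands for the part that bears it (a point fixed in the world has none). Each returns a list of dicts, best first, with "score" (0 to 1); they miss things now and then, are a little off and sometimes report something else, mostly with a low value. They report only what shows in the picture. A call takes as long as a camera call.
- ctrl.spot_in(query, picture): "at" ([column, row] in pixels, amid what is visible of it).
- ctrl.tip_of(query, picture): "at" ([column, row] in pixels: a listed point, or the origin of a listed thing).
The state is a dict: "time": time; "qpos": joint angles; "dq": joint speeds; "joint_efforts": joint torques, N m; "eef_pos": TCP position; "tcp_rot": TCP orientation; "contact_force": force on the tool from outside, world axes, zero at the start; "wrist_torque": the same for the moment, N m; "opening": opening from 0.0 (shut) to 1.0 (fully open); "finger_force": force on a finger pad.
Only numpy, scipy, OpenCV 4.12 (cv2) and the standard library are available. Lean on these libraries where they do the work, as an engineer would, in place of code of your own. Each camera call takes 0.05 s, during which the arm holds its last target. There are 200 camera calls.

TASK

Take the orange push stick from its grey mat and use it to feed the steel block through the narrow guide channel until it bears on the brass sprung plunger of the stop; press it home gently for about a second with roughly 8 N at the plunger, never pushing with more than 20 N. Then draw the stick out slowly, so that the block stays in touch with the plunger, and lay the stick flat back on its mat. Do not touch the block with the fingers, and leave everything else alone.

Things in the scene. Friction and masses are not known exactly. Their poses are not given: they have to be found in the camera images.
- stick: push stick, loose on the mat, 0.11 kg: orange bar 14 x 14 mm, 220 mm long, with an upright black handle block. Origin: underside of the bar below the handle's middle. x points along the bar to the tip: flat tip face at x = 170 mm, tail at x = -50 mm; the bar fills z = 0 to 14 mm. Handle 50 mm long (x), 18 mm wide (y), z = 14 to 58 mm; grip it across y
- mat: flat grey plastic mat where the stick belongs, fixed, 280 (x) x 130 (y) x 4 mm. Origin: centre of its underside, top at z = 4 mm. The stick lies roughly along the mat's x axis, its handle (origin) about 60 mm from the mat's centre towards -x
- block: loose steel workpiece, about 0.33 kg (varies; sliding it takes some 1.5 to 7 N), 60 (x) x 24 (y) x 24 (z) mm, brass-coloured band and two dark dots on top. Origin: centre of its underside. Starts on the fixture's floor between the funnel walls, its x roughly along the fixture's x, a few mm and degrees askew
- fixture: fixed gauge channel. Origin at table level under the start of the straight channel, on its centre line; x = feed direction, z up. Dark base plate 90 mm wide, x = -150 to 210 mm, top (channel floor) at z = 10 mm. Straight aluminium walls x = 0 to 200 mm, inner faces y = +-13 mm, tops z = 38 mm. Two blue straps 12 mm wide bridge it at x = 12 and 60 mm, undersides z = 38, tops 42 mm
- stop: stop in the channel: dark clamp block, grey bridge, black knob, x = 0 to 30 mm, to z = 51 mm. Before it a brass plunger pad on a screwed spindle; its free face stands 10 to 40 mm out (x = -10 to -40 mm), set anew each time and not measured: feel for it. It springs along x: 4 N per mm from about 1 N, 6 mm travel. Origin: channel floor, centre line, block's front; axes as fixture's
- tray: blue open tray with spare blocks, 110 x 150 x 45 mm, bystander; origin: centre of its underside
- ring_gauge: steel ring gauge, 70 mm across, 22 mm high, bystander; origin: centre of its underside
- caliper: caliper, 200 mm long, flat, bystander; origin: on the underside, middle of its beam
- thermos: brown flask 68 mm across, 210 mm high, bystander; origin: centre of its underside
- plug1: largest of the steel plug gauges on the black surface plate, bystander; origin: centre of its underside
- mouth (a point): middle of the wide mouth of the fixture's funnel, on the floor (z = 10 mm), 70 mm before the straight channel. The funnel walls (aluminium, 10 mm thick, tops 28 mm above the floor) are 56 mm apart here and narrow evenly to 26 mm. The base plate before the mouth is open. Axes as the fixture's
- spare0: steel spare block of the same size lying in the blue tray, bystander; origin: centre of its underside
- spare1: brass spare block of the same size lying in the blue tray, bystander; origin: centre of its underside

How it is judged:
On the way, in this order (a step that is already met when the one before it is completed fails the run):
1. the block's middle has been pushed past the start of the straight channel (x of block in the frame of fixture above 0.005 m and z of block in the frame of fixture below 0.014 m and angle between the x axis of block and the x axis of fixture, either way round below 0.09 rad), for 0.05 s.
2. the stick presses the block on the stop's plunger, with 4 to 14 N there, for 0.5 s (contact force between block and stop between 4 and 14 N and contact force between stick and block above 3 N), for 0.5 s.
At the end, for the whole second after the job is handed in: the block lies straight and flat in the channel before the stop, at rest and still bearing on the plunger (over 0.2 N); the stick lies flat and at rest on its mat, the middle of its handle over the mat (contact force between block and stop above 0.2 N and x of block in the frame of stop below -0.033 m and z of block in the frame of stop below 0.004 m and angle between the x axis of block and the x axis of fixture, either way round below 0.09 rad and linear speed of each of block, stick below 0.01 m/s and x of stick in the frame of mat between -0.13 and 0.1 m and y of stick in the frame of mat between -0.06 and 0.06 m and z of stick in the frame of mat below 0.009 m and angle between stick's own z axis and vertical below 0.1 rad); the robot touches nothing.
It fails at once if the stop's plunger is pressed with more than 20 N (contact force between block and stop above 20 N).
It fails at once if the stick pushes the block with more than 20 N (contact force between stick and block above 20 N).
It fails at once if the fingers touch the block (contact force between the fingers and block above 0.5 N).
It fails at once if the robot or stick presses on the stop itself (contact force between any of the fingers, stick and stop above 2 N).
It fails at once if a bystander is moved by more than 15 mm (distance of any of tray, ring_gauge, caliper, thermos, plug1, spare0, spare1 from where it was at the start of the episode above 0.015 m).
It also fails if it takes over 72 s, if anything falls off the work surface, if the arm or the gripper's body presses on something with over 40 N, if the wrist force passes 120 N, or if a joint passes its speed limit or range.

## Working session

There is one attempt and no reset: what is moved stays moved. The work goes in short steps, Python scripts to look and compute and a shell command to move; the robot and the scene stay as the last step left them, time stands still between calls to the robot, and variables do not carry over. Pictures are saved under pics/ and viewed, at most 10 in all, crops included, and the job is handed in when it is done.

```bash
mkdir -p pics; cat > h.py <<'E'
import numpy as np, cv2
from scipy.spatial.transform import Rotation as R
from plant import ctrl
def rot(c):
    r=np.array(c["rotation"],float)
    return r if r.shape==(3,3) else R.from_quat(r).as_matrix()
def ray(c,uv):
    K=np.array([[c["fx"],0,c["cx"]],[0,c["fy"],c["cy"]],[0,0,1]])
    p=cv2.undistortPoints(np.array([[uv]],float),K,np.array(c["D"],float))[0,0]
    return rot(c)@np.array([p[0],p[1],1.])
def onz(c,uv,z):
    d=ray(c,uv);o=np.array(c["xyz"]);return o+d*(z-o[2])/d[2]
def dep(c,uv):
    u,v=int(round(uv[0])),int(round(uv[1]))
    return np.array(c["xyz"])+ray(c,uv)*c["depth"][v,u]
def cloud(c):
    K=np.array([[c["fx"],0,c["cx"]],[0,c["fy"],c["cy"]],[0,0,1]])
    v,u=np.mgrid[0:400,0:640]
    p=cv2.undistortPoints(np.stack([u,v],-1).reshape(-1,1,2).astype(float),K,np.array(c["D"],float)).reshape(400,640,2)
    d=np.dstack([p,np.ones((400,640))])*c["depth"][...,None]
    return d@rot(c).T+np.array(c["xyz"])
def save(c,n): cv2.imwrite(f"pics/{n}.png",c["pixels"][...,::-1])
E
python3 - <<'E'
from h import *
np.set_printoptions(precision=4,suppress=True)
for n in ("top","side"):
    c=ctrl.read_camera(n); save(c,n+"0"); print(n,c["xyz"],rot(c).tolist(),c["fx"])
    for q in ("stick","mat","block","fixture","stop","mouth"):
        t=ctrl.tip_of(q,c)[:2]; print(q,[(x["at"],round(x["score"],2),dep(c,x["at"])) for x in t])
s=ctrl.get_state();print(s["eef_pos"],s["tcp_rot"],s["contact_force"],s["opening"],s["time"])
E
```

```text
top [0.4234 0.1201 1.2901] [[-0.01319015225615229, -0.993411670925392, 0.1138387980992448], [-0.999900306428622, 0.012530428350967057, -0.00650888387433423], [0.005039552302318902, -0.11391330227222096, -0.9934779124258526]] 467.40256600930087
stick [([464.3, 225.2], 0.87, array([ 0.4997, -0.2825,  0.0268]))]
mat [([456.5, 205.3], 0.92, array([ 0.557 , -0.2715,  0.0011]))]
block [([346.1, 184.0], 0.76, array([0.6156, 0.0375, 0.0345]))]
fixture [([321.0, 186.6], 0.82, array([0.6127, 0.1055, 0.0116]))]
stop [([272.7, 182.5], 0.87, array([0.6257, 0.2389, 0.0123]))]
mouth [([345.7, 191.3], 0.74, array([0.5954, 0.039 , 0.0359])), ([345.3, 185.7], 0.29, array([0.6101, 0.0401, 0.0399]))]
side [0.2949 0.9917 0.9852] [[-0.9636899671872696, -0.1758752422428029, 0.20092174175194344], [-0.26652664058716447, 0.6794425549211442, -0.6836090728037102], [-0.016284870276416383, -0.7123382017891945, -0.7016474109350201]] 422.99725415124374
stick [([360.9, 138.1], 0.94, array([ 0.486 , -0.2877,  0.038 ])), ([307.3, 197.3], 0.74, array([0.5947, 0.0582, 0.0288]))]
mat [([341.1, 144.8], 0.59, array([ 0.5569, -0.2689,  0.007 ]))]
block [([309.6, 195.0], 0.6, array([0.587 , 0.0569, 0.0398]))]
fixture [([295.6, 210.1], 0.94, array([0.6199, 0.1072, 0.0117])), ([262.8, 321.4], 0.46, array([0.5574, 0.5517, 0.1008]))]
stop [([277.3, 242.0], 0.56, array([0.6249, 0.2664, 0.0366])), ([361.5, 143.2], 0.42, array([ 0.4814, -0.2812,  0.0198]))]
mouth [([306.0, 194.8], 0.62, array([0.5996, 0.0555, 0.0364]))]
[ 0.2212 -0.6377  0.2314] [ 0.9861  0.1661 -0.      0.    ] [-0.7435  0.1568  0.0217] 0.9988773683562009 0.7
```

View pics/top0.png

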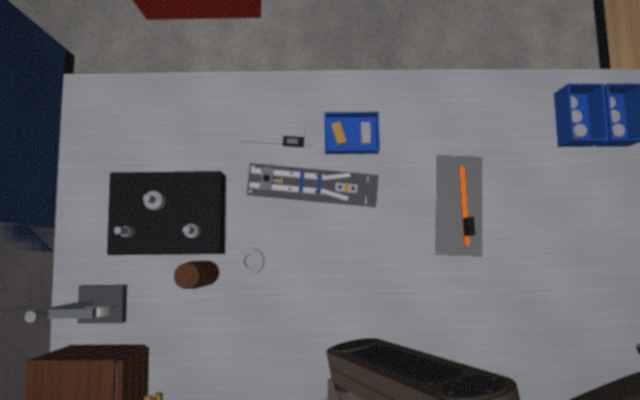

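View pics/side0.png

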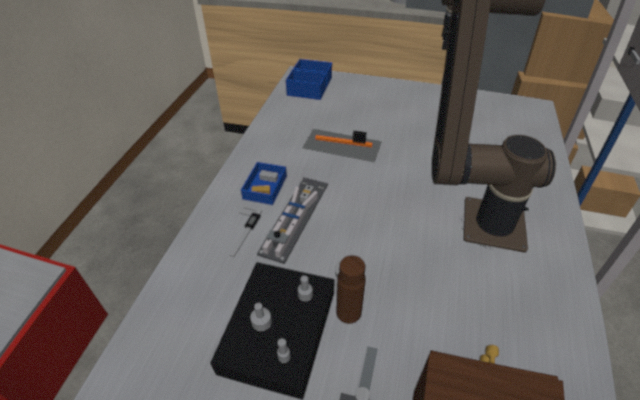

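The top view shows the stick (orange bar from (462,166) to (467,245), handle at (469,226), tip towards +x). The fixture runs from (378,190) to (247,180), feeding towards +y, with the block at about (346,188) in the funnel. The side view agrees. Next I'll fit the outlines.

```bash
cat > fit.py <<'E'
from h import *
np.set_printoptions(precision=4,suppress=True)
def rect(P):
    (c,s,a)=cv2.minAreaRect((P[:,:2]*1000).astype(np.float32)); b=cv2.boxPoints((c,s,a))/1000
    return np.array(c)/1000,np.array(s),a,b
def plane(c,m,z):
    ys,xs=np.nonzero(m); return np.array([onz(c,(x,y),z) for x,y in zip(xs,ys)])
def big(m):
    n,l,st,_=cv2.connectedComponentsWithStats(m.astype(np.uint8)); return l==1+np.argmax(st[1:,4])
E
python3 - <<'E'
from fit import *
c=ctrl.read_camera("top"); im=c["pixels"]; hsv=cv2.cvtColor(im,cv2.COLOR_RGB2HSV)
roi=np.zeros((400,640),bool)
def box(x0,x1,y0,y1): m=roi.copy(); m[y0:y1,x0:x1]=1; return m
o=big(box(430,490,150,260)&(hsv[...,1]>150)&(hsv[...,0]<20))
print("bar",rect(plane(c,o,.018)))
h=big(box(430,490,150,260)&(hsv[...,2]<45)); print("handle top",h.sum(),rect(plane(c,h,.062)))
m=big(box(425,492,145,265)&(hsv[...,2]<140)); print("mat",rect(plane(c,m,.004)))
f=big(cv2.morphologyEx((box(235,390,155,215)&(hsv[...,2]<120)).astype(np.uint8),cv2.MORPH_CLOSE,np.ones((9,9)))); print("fix",rect(plane(c,f,.010)))
def crop(x0,x1,y0,y1,s,n): cv2.imwrite(f"pics/{n}.png",cv2.resize(im[y0:y1,x0:x1,::-1],None,fx=s,fy=s,interpolation=cv2.INTER_CUBIC))
crop(240,390,155,215,5,"fixcrop")
s=c["pixels"]
d=ctrl.read_camera("side"); cv2.imwrite("pics/sidecrop.png",cv2.resize(d["pixels"][170:265,250:335,::-1],None,fx=6,fy=6,interpolation=cv2.INTER_CUBIC))
E
```

```text
bar (array([ 0.5911, -0.2857]), array([147.6119,  15.2723]), 1.2461485862731934, array([[ 0.5171, -0.2797],
       [ 0.5174, -0.295 ],
       [ 0.665 , -0.2918],
       [ 0.6647, -0.2765]], dtype=float32))
handle top 148 (array([ 0.4953, -0.2827]), array([24.2097, 42.3453]), 89.16500854492188, array([[ 0.474 , -0.2945],
       [ 0.5163, -0.2951],
       [ 0.5167, -0.2709],
       [ 0.4743, -0.2703]], dtype=float32))
mat (array([ 0.5583, -0.2758]), array([165.3544, 332.3309]), 83.14788055419922, array([[ 0.3834, -0.338 ],
       [ 0.7134, -0.3777],
       [ 0.7331, -0.2135],
       [ 0.4032, -0.1739]], dtype=float32))
fix (array([0.6187, 0.1299]), array([361.474 ,  93.5519]), 83.92384338378906, array([[ 0.5531, -0.0448],
       [ 0.6461, -0.0547],
       [ 0.6844,  0.3047],
       [ 0.5914,  0.3146]], dtype=float32))
```

View pics/fixcrop.png

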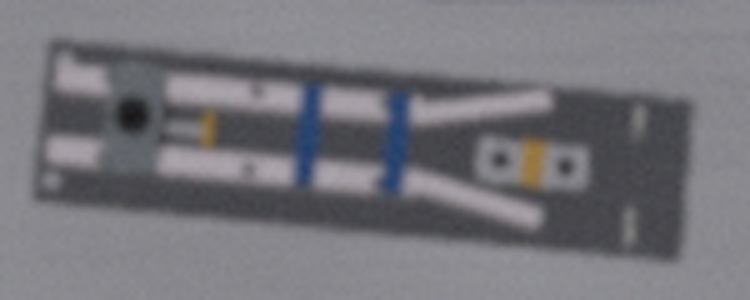

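The crop shows the block centred at crop (533,163), which is pixel (346.6,187.6), with its dots at (498,159) and (568,167). The plunger pad is at crop (209,128). The stop's front edge is near crop 163, and the walls narrow at about crop 412.

```bash
python3 - <<'E'
from fit import *
c=ctrl.read_camera("top"); hsv=cv2.cvtColor(c["pixels"],cv2.COLOR_RGB2HSV)
m=np.zeros((400,640),bool); m[150:260,430:490]=1; o=m&(hsv[...,1]>150)&(hsv[...,0]<20)
P=plane(c,o,.016); vx,vy,x0,y0=cv2.fitLine(P[:,:2].astype(np.float32),cv2.DIST_HUBER,0,.01,.01).ravel()
print("bar yaw",np.degrees(np.arctan(vy/vx)),"y at .495",y0+(.495-x0)*vy/vx,"x range",P[:,0].min(),P[:,0].max())
U=lambda a,b:(240+a/5-.4,155+b/5-.4)
a=np.radians(83.92); F=np.array([[np.cos(a),np.sin(a)],[-np.sin(a),np.cos(a)]]); ce=np.array([.6187,.1299]); org=ce-.03*F[0]
print("fix origin",org)
for n,u,z in [("blk",U(533,163),.034),("dotR",U(568,167),.034),("dotL",U(498,159),.034),("padface",U(217,130),.022),("padcentre",U(209,128),.024),("stopfront",U(163,120),.045),("stopback",U(103,115),.045),("strap12a",U(396,143),.042),("strap60",U(310,136),.042),("wallR lo",U(540,216),.038),("wallR up",U(550,98),.038),("wallL up",U(58,76),.038),("wallL lo",U(50,150),.038)]:
    w=onz(c,u,z); print(n,w,"fix",F@(w[:2]-org)*1000)
# start tool
s=ctrl.get_state(); T=R.from_quat(s["tcp_rot"]).as_matrix(); g=np.array([.4955,-.2875,.15]); print("shift",T.T@(g-s["eef_pos"]))
E
```

```text
bar yaw 1.1973691 y at .495 -0.28848103 x range 0.4488058745545822 0.6652522387094664
fix origin [0.6155 0.1001]
blk [0.6068 0.0373 0.034 ] fix [-63.3033   1.9802]
dotR [0.6044 0.0184 0.034 ] fix [-82.4317   2.3852]
dotL [0.6093 0.0563 0.034 ] fix [-44.1738   1.5744]
padface [0.6291 0.2097 0.022 ] fix [110.442   -1.8559]
padcentre [0.6299 0.2139 0.024 ] fix [114.7467  -2.2429]
stopfront [0.6312 0.2372 0.045 ] fix [137.9873  -1.0318]
stopback [0.6343 0.2695 0.045 ] fix [170.5134  -0.7302]
strap12a [0.6175 0.1117 0.042 ] fix [11.7345 -0.7469]
strap60 [0.6219 0.1581 0.042 ] fix [58.3436 -0.21  ]
wallR lo [0.5773 0.0344 0.038 ] fix [-69.3588  31.0463]
wallR up [0.6418 0.0276 0.038 ] fix [-69.2362 -33.8263]
wallL up [0.6573 0.2949 0.038 ] fix [198.1599 -20.8942]
wallL lo [0.6167 0.2991 0.038 ] fix [198.0122  19.9454]
shift [ 0.3739 -0.241   0.0813]
```

```bash
python3 -m inch '[[0,0.04,-0.026,0.008,0],[0,0.077,-0.05,0.016,0],[0,0.11,-0.075,0.024,0],[0,0.14,-0.09,0.03,0],[0,0.15,-0.097,0.033,0]]' 80
python3 -m inch '[[0,0.04,-0.026,0.008,0],[0,0.077,-0.05,0.016,0],[0,0.11,-0.075,0.024,0],[0,0.14,-0.09,0.03,0],[0,0.15,-0.097,0.033,0]]'
python3 -m inch '[[0,0.03,-0.02,0.005,6],[0,0.055,-0.035,0.01,12],[0,0.074,-0.047,0.015,17.9],[0,0.074,-0.047,0.015,17.9]]'
python3 - <<'E'
from fit import *
s=ctrl.get_state(); T=R.from_quat(s["tcp_rot"]).as_matrix(); print(s["time"],np.degrees(np.arctan2(T[1,0],T[0,0])),T[:,2],s["eef_pos"],s["contact_force"],s["qpos"])
print(T.T@(np.array([.4965,-.2885,.029])-s["eef_pos"]))
c=ctrl.read_camera("side"); save(c,"s1")
for q in("stick",): print([(x["at"],x["score"],onz(c,x["at"],.004)) for x in ctrl.tip_of(q,c)])
hsv=cv2.cvtColor(c["pixels"],cv2.COLOR_RGB2HSV); m=np.zeros((400,640),bool); m[120:160,300:390]=1; o=m&(hsv[...,1]>150)&(hsv[...,0]<20)
P=plane(c,o,.011); vx,vy,x0,y0=cv2.fitLine(P[:,:2].astype(np.float32),cv2.DIST_HUBER,0,.01,.01).ravel()
print("bar yaw",np.degrees(np.arctan(vy/vx)),"y at .495",y0+(.495-x0)*vy/vx,"x range",P[:,0].min(),P[:,0].max())
E
```

```text
time: 1.27
eef_pos: [0.3335, -0.4927, 0.1971]
tcp_rot: [0.986, 0.168, 0.0, -0.002]
contact_force: [-0.3, 0.2, -1.5]
opening: 0.998
finger_force: 0.0
time: 1.68
eef_pos: [0.4431, -0.3524, 0.1645]
tcp_rot: [0.986, 0.168, 0.0, -0.001]
contact_force: [-0.5, -0.0, -0.1]
opening: 1.001
finger_force: 0.0
time: 2.02
eef_pos: [0.497, -0.2844, 0.1494]
tcp_rot: [1.0, 0.011, -0.0, -0.001]
contact_force: [-0.0, 0.2, -0.5]
opening: 1.004
finger_force: 0.0
2.0167 1.276229230490969 [-0.0006  0.0019 -1.    ] [ 0.497  -0.2844  0.1494] [-0.0226  0.1627 -0.4959] [-0.6973  0.1455  1.8999  0.0012  1.0978  0.8506]
[-0.0006  0.0043  0.1204]
[([360.2, 139.9], 0.9, array([ 0.4933, -0.3215,  0.004 ])), ([258.9, 192.7], 0.73, array([0.7669, 0.0536, 0.004 ]))]
bar yaw 0.9113239 y at .495 -0.29234937 x range 0.4462291821415604 0.662543662518204
```

```bash
python3 -m inch '[[0,0,0.002,0.035,0],[0,0,0.0045,0.07,0],[0,0,0.0045,0.1,0],[0,0,0.0045,0.115,0],[0,0,0.0045,0.12,0]]'
python3 -m inch '[[0.5,0,0,0,0],[0.7,0,0,0,0],[0.85,0,0,0,0],[1,0,0,0,0],[1,0,0,0,0]]' 80
python3 -m inch '[[1,0,0,0,0],[1,0,0,0,0],[1,0,0,0,0]]' 80
python3 - <<'E'
from fit import *
s=ctrl.get_state(); print(s["eef_pos"],s["contact_force"],s["opening"],s["finger_force"])
c=ctrl.read_camera("side"); cv2.imwrite("pics/s2.png",cv2.resize(c["pixels"][60:180,270:430,::-1],None,fx=4,fy=4))
E
```

```text
time: 2.53
eef_pos: [0.493, -0.2919, 0.027]
tcp_rot: [1.0, 0.01, -0.002, -0.002]
contact_force: [0.1, 0.1, 1.0]
opening: 1.0
finger_force: 0.0
time: 2.95
eef_pos: [0.4965, -0.2928, 0.032]
tcp_rot: [1.0, 0.011, 0.001, 0.001]
contact_force: [-0.5, 0.5, 0.0]
opening: 0.301
finger_force: 0.0
time: 3.2
eef_pos: [0.4964, -0.2926, 0.0317]
tcp_rot: [1.0, 0.011, 0.001, 0.001]
contact_force: [-1.4, 0.6, 5.3]
opening: 0.2
finger_force: 78.5
[ 0.4964 -0.2926  0.0317] [-1.4104  0.5904  5.2873] 0.20043541788156224 78.48093867301941
```

View pics/s2.png

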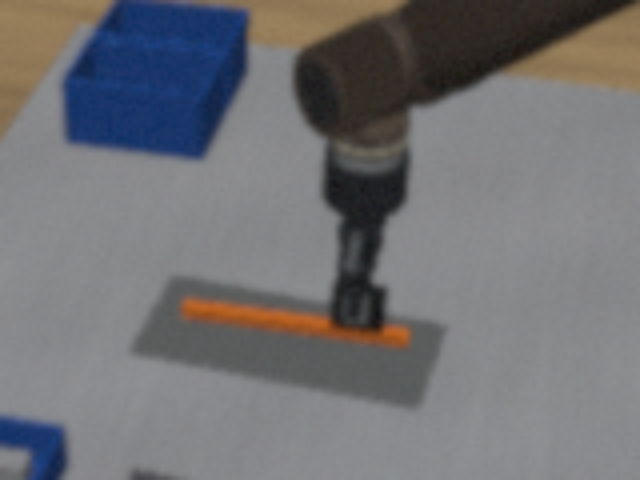

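The handle is gripped (opening 0.2, pads at 78 N) and the stick is still flat on the mat. I'll lift it and turn it towards the fixture.

```bash
python3 -m inch '[[1,0,0,-0.015,0],[1,0,0,-0.045,0],[1,0,0,-0.08,0],[1,0,0,-0.1,0],[1,0,0,-0.1,0]]'
python3 -m inch '[[1,0,0,0,-6],[1,0,0,0,-13],[1,0,0,0,-20],[1,0,0,0,-27],[1,0,0,0,-34]]'
python3 -m inch '[[1,0,0,0,-7],[1,0,0,0,-14],[1,0,0,0,-21],[1,0,0,0,-28],[1,0,0,0,-34]]'
python3 -m inch '[[1,0,0,0,-6],[1,0,0,0,-12],[1,0,0,0,-14.7],[1,0,0,0,-14.7],[1,0,0,0,-14.7]]'
cat > go.py <<'E'
from fit import *
import sys
a=np.radians(83.92); F=np.array([[np.cos(a),np.sin(a)],[-np.sin(a),np.cos(a)]]); org=np.array([.6164,.1000])
def where():
    s=ctrl.get_state(); T=R.from_quat(s["tcp_rot"]).as_matrix(); f=F@(s["eef_pos"][:2]-org)
    print("t",s["time"],"fix mm",f*1000,"z",s["eef_pos"][2],"yawerr",np.degrees(np.arctan2(T[1,0],T[0,0]))-83.92,"tz",T[:,2],"F fix",F@np.array(s["contact_force"])[:2],s["contact_force"][2]); return s,T
if __name__=="__main__":
    s,T=where()
    if len(sys.argv)>3:
        x,y,z=map(float,sys.argv[1:4]); w=np.append(org+F.T@np.array([x,y]),z); print("shift",T.T@(w-s["eef_pos"]))
E
python3 go.py -.320 .002 .08
python3 - <<'E'
from fit import *
c=ctrl.read_camera("side"); hsv=cv2.cvtColor(c["pixels"],cv2.COLOR_RGB2HSV); o=big((hsv[...,1]>150)&(hsv[...,0]<20)); ys,xs=np.nonzero(o); print(xs.min(),xs.max(),ys.min(),ys.max())
cv2.imwrite("pics/s3.png",cv2.resize(c["pixels"][60:260,250:420,::-1],None,fx=3,fy=3))
E
```

```text
time: 3.67
eef_pos: [0.4983, -0.294, 0.1358]
tcp_rot: [1.0, 0.011, 0.004, 0.003]
contact_force: [1.1, -1.0, -1.1]
opening: 0.197
finger_force: 77.9
time: 4.08
eef_pos: [0.4946, -0.291, 0.1278]
tcp_rot: [0.952, 0.306, -0.001, -0.002]
contact_force: [0.3, -0.3, -1.2]
opening: 0.199
finger_force: 77.9
time: 4.5
eef_pos: [0.4946, -0.291, 0.1278]
tcp_rot: [0.821, 0.571, -0.001, -0.002]
contact_force: [-0.5, 0.3, -0.7]
opening: 0.197
finger_force: 77.9
time: 4.92
eef_pos: [0.4949, -0.2913, 0.1285]
tcp_rot: [0.744, 0.668, -0.0, -0.001]
contact_force: [0.2, -0.3, -1.0]
opening: 0.197
finger_force: 77.9
t 4.9167 fix mm [-401.9406   79.3958] z 0.12846324336296053 yawerr -0.07014953069221974 tz [-0.0022  0.0019 -1.    ] F fix [-0.3036 -0.2101] -1.0083186590630304
shift [0.082  0.0774 0.0484]
0 105 245 399
```

View pics/s3.png

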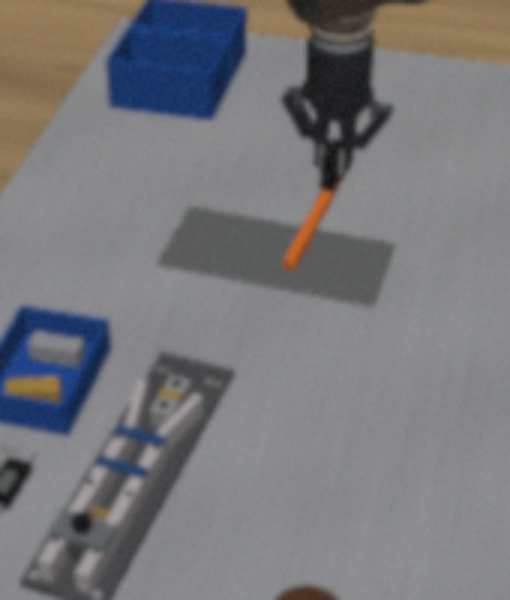

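The stick is held and points down the feed direction. Next I'll move it in line with the channel and check it from above.

```bash
python3 -m inch '[[1,0.02,0.02,0.005,0],[1,0.045,0.045,0.02,0],[1,0.07,0.067,0.035,0],[1,0.082,0.077,0.045,0],[1,0.082,0.077,0.048,0]]'
python3 -m inch '[[1,0,0,0,0]]'
cat > tip.py <<'E'
from go import *
s,T=where()
c=ctrl.read_camera("top"); hsv=cv2.cvtColor(c["pixels"],cv2.COLOR_RGB2HSV)
m=np.zeros((400,640),bool); m[150:260,285:520]=1; o=big(m&(hsv[...,1]>165)&(hsv[...,0]<14)&(hsv[...,2]>120))
zt=s["eef_pos"][2]-.0277+.014
P=plane(c,o,zt); f=(P[:,:2]-org)@F.T*1000
vx,vy,x0,y0=cv2.fitLine(f.astype(np.float32),cv2.DIST_HUBER,0,.01,.01).ravel()
print("bar deg vs fix",np.degrees(np.arctan(vy/vx)),"tip",np.percentile(f[:,0],99.5),"y at tip",y0+(f[:,0].max()-x0)*vy/vx,"tail",f[:,0].min())
cv2.imwrite("pics/t%d.png"%(s["time"]*100),cv2.resize(c["pixels"][140:240,250:500,::-1],None,fx=3,fy=3,interpolation=cv2.INTER_CUBIC))
E
python3 tip.py; ls pics; python3 go.py -.320 .002 .042
python3 - <<'E'
from go import *
c=ctrl.read_camera("side"); hsv=cv2.cvtColor(c["pixels"],cv2.COLOR_RGB2HSV); m=np.zeros((400,640),bool); m[60:260,290:420]=1
o=big(m&(hsv[...,1]>150)&(hsv[...,0]<14)); X=cloud(c)[o&(c["depth"]>0)]; f=(X[:,:2]-org)@F.T
for lo in np.arange(-.30,-.12,.03):
    k=(f[:,0]>lo)&(f[:,0]<lo+.03); print(lo,k.sum(),np.median(X[k,2]) if k.any() else None,np.median(f[k,1])if k.any() else None)
E
```

```text
time: 5.38
eef_pos: [0.5814, -0.2153, 0.0795]
tcp_rot: [0.743, 0.67, -0.0, -0.002]
contact_force: [-0.0, -0.5, -1.1]
opening: 0.198
finger_force: 78.2
time: 5.47
eef_pos: [0.5801, -0.2173, 0.0802]
tcp_rot: [0.743, 0.669, -0.001, -0.002]
contact_force: [0.5, 1.3, -1.3]
opening: 0.199
finger_force: 78.2
t 5.4667 fix mm [-319.3939    2.4668] z 0.0802421770307406 yawerr 0.08212874571626116 tz [-0.0035  0.0015 -1.    ] F fix [ 1.3458 -0.3734] -1.2772043585281763
bar deg vs fix 0.516417 tip -153.87972562560378 y at tip 3.4591046822945937 tail -295.07300477298435
fixcrop.png
s1.png
s2.png
s3.png
side0.png
sidecrop.png
t546.png
top0.png
t 5.5167 fix mm [-320.3938    2.2489] z 0.08134563678393175 yawerr 0.01685788637549024 tz [-0.002   0.0006 -1.    ] F fix [ 0.2586 -0.005 ] -0.10798049949424571
shift [0.0004 0.0003 0.0393]
-0.3 25 0.06789626035666685 0.006959069532523043
-0.27 24 0.06761828457917712 0.006404800427706338
-0.24000000000000005 21 0.0670797194250502 0.005376342398434407
-0.21000000000000008 21 0.06786032594420222 0.006479500350331154
-0.1800000000000001 25 0.0662416860223436 0.0062960314657873415
-0.15000000000000013 0 None None
```

```bash
python3 -m inch '[[1,0,0,0.01,0],[1,0,0,0.025,0],[1,0,0,0.035,0],[1,0,0,0.04,0],[1,0,0,0.04,0]]'
python3 -m inch '[[1,0.008,0,0,0],[1,0.02,0,0,0],[1,0.034,0,0,0],[1,0.042,0,0,0],[1,0.045,0,0,0]]'
python3 -m inch '[[1,0,0,0,0]]'
python3 tip.py
```

```text
time: 5.98
eef_pos: [0.5795, -0.2185, 0.0405]
tcp_rot: [0.744, 0.668, -0.001, -0.002]
contact_force: [-1.0, 0.1, -1.8]
opening: 0.199
finger_force: 78.2
time: 6.4
eef_pos: [0.586, -0.1716, 0.0427]
tcp_rot: [0.743, 0.67, 0.0, 0.0]
contact_force: [0.1, -0.7, -1.4]
opening: 0.197
finger_force: 78.2
time: 6.48
eef_pos: [0.586, -0.1723, 0.0426]
tcp_rot: [0.743, 0.669, 0.0, 0.0]
contact_force: [-0.2, -0.2, -0.9]
opening: 0.202
finger_force: 78.2
t 6.4833 fix mm [-273.9734    1.4389] z 0.042621683142968006 yawerr 0.13325361146858938 tz [ 0.0002 -0.0001 -1.    ] F fix [-0.1776  0.1601] -0.9473287337476264
bar deg vs fix 0.51977354 tip -106.71122053493112 y at tip 2.403301747505778 tail -252.0536655501177
```

```bash
ls pics; python3 -m inch '[[1,0.0015,-0.0005,0.0,0],[1,0.0035,-0.0005,0.001,0],[1,0.0055,-0.0005,0.002,0],[1,0.0075,-0.0005,0.002,0],[1,0.0095,-0.0005,0.002,0]]'
python3 -m inch '[[1,0.002,0,0,0],[1,0.004,0,0,0],[1,0.006,0,0,0],[1,0.008,0,0,0],[1,0.01,0,0,0]]'
```

```text
fixcrop.png
s1.png
s2.png
s3.png
side0.png
sidecrop.png
t546.png
t648.png
top0.png
time: 6.95
eef_pos: [0.586, -0.1644, 0.0401]
tcp_rot: [0.744, 0.669, -0.0, -0.0]
contact_force: [1.4, -1.1, -0.8]
opening: 0.199
finger_force: 78.2
time: 7.37
eef_pos: [0.5874, -0.1547, 0.0405]
tcp_rot: [0.744, 0.669, -0.0, 0.0]
contact_force: [0.0, -1.2, -0.9]
opening: 0.198
finger_force: 78.2
```

View pics/t648.png

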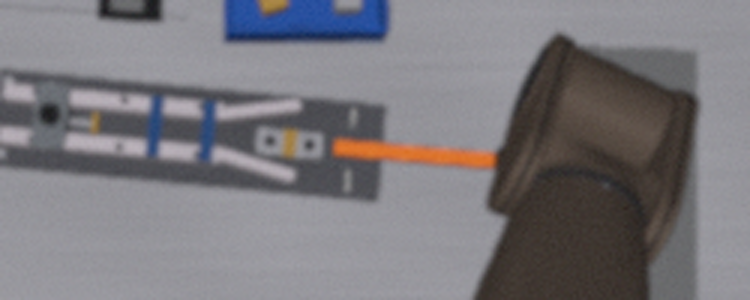

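The bar is in line with the block: tip at (333,148), the block's rear face at (322,146). I'll push on gently.

```bash
python3 -m inch '[[1,0.0025,0,0,0],[1,0.005,0,0,0],[1,0.0075,0.0002,0,0],[1,0.01,0.0004,0,0],[1,0.0125,0.0006,0,0]]'
python3 -m inch '[[1,0.0025,0.0001,0,0],[1,0.005,0.0002,0,0],[1,0.0075,0.0003,0,0],[1,0.01,0.0004,0,0],[1,0.0125,0.0006,0,0]]'
python3 go.py
```

```text
time: 7.78
eef_pos: [0.5892, -0.1418, 0.0403]
tcp_rot: [0.744, 0.669, -0.0, 0.0]
contact_force: [-0.9, -1.7, 0.7]
opening: 0.198
finger_force: 78.3
time: 8.2
eef_pos: [0.5913, -0.1295, 0.0404]
tcp_rot: [0.744, 0.669, 0.0, 0.0]
contact_force: [-0.2, -2.6, -0.0]
opening: 0.201
finger_force: 78.2
t 8.2 fix mm [-230.9102    0.6866] z 0.040422686753953954 yawerr -0.002931659148600829 tz [ 0.0004 -0.0003 -1.    ] F fix [-2.6324 -0.0426] -0.03572594373536886
```

```bash
python3 -m inch '[[1,0.0025,0.0001,0,0],[1,0.005,0.0002,0,0],[1,0.0075,0.0003,0,0],[1,0.01,0.0004,0,0],[1,0.0125,0.0006,0,0]]' | grep -E "eef|contact"
python3 -m inch '[[1,0.0025,0,0,0],[1,0.005,0,0,0],[1,0.0075,0,0,0],[1,0.01,0,0,0],[1,0.0125,0,0,0]]' | grep -E "eef|contact"
python3 tip.py
```

```text
eef_pos: [0.593, -0.117, 0.0403]
contact_force: [-0.4, -1.6, -0.4]
eef_pos: [0.5944, -0.1046, 0.0404]
contact_force: [-0.1, -2.4, -0.3]
t 9.0333 fix mm [-205.7978    0.2385] z 0.040352546163192726 yawerr 0.004920374631936397 tz [ 0.  0. -1.] F fix [-2.3795 -0.114 ] -0.3265365210023371
bar deg vs fix 0.36829323 tip -40.88851865077262 y at tip 0.5523064819682915 tail -175.46269419783343
```

View pics/t903.png

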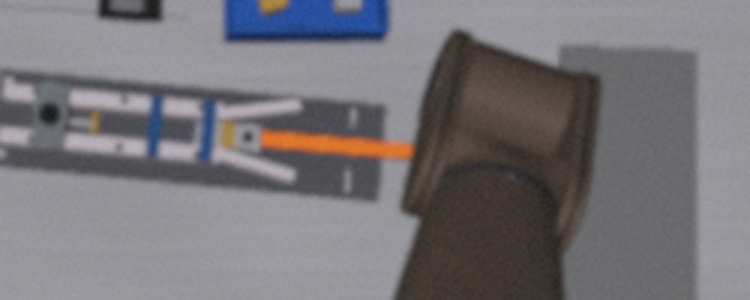

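The block has gone straight into the channel under the first strap (block at (235,136), tip at (262,140)). I'll continue.

```bash
for i in 1; do python3 -m inch '[[1,0.0025,0,0,0],[1,0.005,0,0,0],[1,0.0075,0,0,0],[1,0.01,0,0,0],[1,0.0125,0,0,0]]' | grep -E "eef|contact"; done
python3 -m inch '[[1,0.0025,0,0,0],[1,0.005,0,0,0],[1,0.0075,0,0,0],[1,0.01,0,0,0],[1,0.0125,0,0,0]]' | grep -E "eef|contact"
python3 go.py
```

```text
eef_pos: [0.5957, -0.0922, 0.0403]
contact_force: [0.2, -2.3, -1.8]
eef_pos: [0.597, -0.0798, 0.0403]
contact_force: [-1.0, -2.4, -1.2]
t 9.9167 fix mm [-180.8106    0.2782] z 0.04030384015547267 yawerr 0.0034308300754162246 tz [-0.0001  0.     -1.    ] F fix [-2.4978  0.7618] -1.1599189521932245
```

```bash
python3 -m inch '[[1,0.0025,0,0,0],[1,0.005,0,0,0],[1,0.0075,0,0,0],[1,0.01,0,0,0],[1,0.0125,0,0,0]]' | grep -E "eef|contact"
python3 -m inch '[[1,0.0025,0,0,0],[1,0.005,0,0,0],[1,0.0075,0,0,0],[1,0.01,0,0,0],[1,0.0125,0,0,0]]' | grep -E "eef|contact"
python3 -m inch '[[1,0.0025,0,0,0],[1,0.005,0,0,0],[1,0.0075,0,0,0],[1,0.01,0,0,0],[1,0.0125,0,0,0]]' | grep -E "eef|contact"
python3 go.py
```

```text
eef_pos: [0.5983, -0.0673, 0.0403]
contact_force: [0.4, -2.0, -0.2]
eef_pos: [0.5996, -0.0549, 0.0403]
contact_force: [-0.2, -1.5, -1.0]
eef_pos: [0.601, -0.0425, 0.0403]
contact_force: [-0.3, -2.9, -0.3]
t 11.1667 fix mm [-143.2986    0.2645] z 0.04032878058820537 yawerr 0.006239604438874835 tz [-0. -0. -1.] F fix [-2.9201 -0.0069] -0.2590422300935788
```

```bash
python3 -m inch '[[1,0.002,0,0,0],[1,0.004,0,0,0],[1,0.006,0,0,0],[1,0.008,0,0,0],[1,0.01,0,0,0]]' | grep -E "eef|contact"
python3 -m inch '[[1,0.001,0,0,0],[1,0.002,0,0,0],[1,0.003,0,0,0],[1,0.004,0,0,0]]' | grep -E "eef|contact"
python3 tip.py
```

```text
eef_pos: [0.602, -0.0326, 0.0403]
contact_force: [0.5, -2.5, -0.3]
eef_pos: [0.6024, -0.0288, 0.0403]
contact_force: [-0.4, -2.7, -0.4]
t 11.9167 fix mm [-129.5093    0.2659] z 0.04033290578604393 yawerr 0.0036225976874533217 tz [-0. -0. -1.] F fix [-2.697   0.1498] -0.38368583157596875
bar deg vs fix 0.87980664 tip 2.7365110898323683 y at tip 0.7695156853480413 tail -87.60567495010244
```

```bash
python3 -m inch '[[1,0.001,0,0,0],[1,0.002,0,0,0],[1,0.003,0,0,0]]' | grep -E "eef|contact"
python3 -m inch '[[1,0.001,0,0,0],[1,0.002,0,0,0],[1,0.003,0,0,0]]' | grep -E "eef|contact"
python3 - <<'E'
from fit import *
c=ctrl.read_camera("top"); cv2.imwrite("pics/tn.png",cv2.resize(c["pixels"][160:210,245:395,::-1],None,fx=5,fy=5,interpolation=cv2.INTER_CUBIC))
E
```

```text
eef_pos: [0.6027, -0.0258, 0.0403]
contact_force: [-0.5, -3.7, -1.5]
eef_pos: [0.6031, -0.0227, 0.0403]
contact_force: [0.1, -1.9, 0.4]
```

View pics/tn.png

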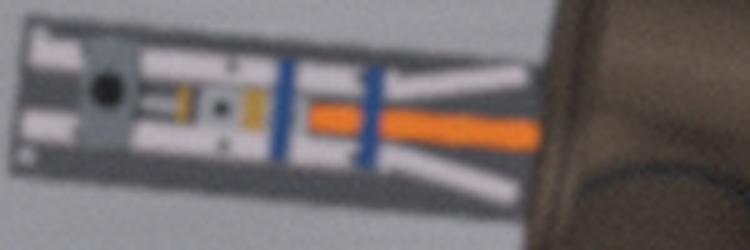

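The block's front is at crop x≈198 and the pad face at ≈192, so about 3 mm is left. Sliding friction is about 2.5 N. I'll feel for the plunger in small steps.

```bash
python3 -m inch '[[1,0.0005,0,0,0],[1,0.001,0,0,0],[1,0.0015,0,0,0],[1,0.002,0,0,0]]' | grep -E "eef|contact"
python3 -m inch '[[1,0.0005,0,0,0],[1,0.001,0,0,0]]' | grep -E "eef|contact"
```

```text
eef_pos: [0.6033, -0.0208, 0.0403]
contact_force: [-0.1, -2.1, -0.0]
eef_pos: [0.6034, -0.0198, 0.0404]
contact_force: [-0.2, -2.0, -0.9]
```

```bash
python3 -m inch '[[1,0.0005,0,0,0],[1,0.001,0,0,0]]' | grep -E "eef|contact"
```

```text
eef_pos: [0.6035, -0.0188, 0.0403]
contact_force: [1.3, -2.9, -0.5]
```

```bash
python3 -m inch '[[1,0.0005,0,0,0],[1,0.001,0,0,0]]' | grep -E "eef|contact"
```

```text
eef_pos: [0.6036, -0.0178, 0.0404]
contact_force: [-0.2, -1.2, -1.0]
```

```bash
python3 -m inch '[[1,0.0005,0,0,0],[1,0.001,0,0,0]]' | grep -E "eef|contact"
```

```text
eef_pos: [0.6037, -0.0168, 0.0403]
contact_force: [-0.8, -2.6, -1.2]
```

```bash
python3 -m inch '[[1,0.0005,0,0,0],[1,0.001,0,0,0]]' | grep -E "eef|contact"; python3 -m inch '[[1,0.0003,0,0,0],[1,0.0006,0,0,0]]' | grep -E "eef|contact"
```

```text
eef_pos: [0.6038, -0.016, 0.0404]
contact_force: [-0.6, -4.1, -0.4]
eef_pos: [0.6039, -0.0158, 0.0405]
contact_force: [-0.5, -5.4, -0.6]
```

```bash
python3 -m inch '[[1,0.0005,0,0,0],[1,0.001,0,0,0]]' | grep -E "eef|contact"
```

```text
eef_pos: [0.6041, -0.0153, 0.0406]
contact_force: [-1.5, -7.4, 0.6]
```

The plunger is felt at about TCP y = -0.0165. I'll press on towards 10.5 N total, which is about 8 N at the plunger, and hold.

```bash
python3 -m inch '[[1,0.0004,0,0,0],[1,0.0008,0,0,0],[1,0.0012,0,0,0]]' | grep -E "eef|contact"; python3 -m inch '[[1,0,0,0,0],[1,0,0,0,0]]' | grep -E "eef|contact"
```

```text
eef_pos: [0.6044, -0.0148, 0.0408]
contact_force: [-1.6, -9.9, 1.6]
eef_pos: [0.6043, -0.0148, 0.0408]
contact_force: [-1.5, -7.9, 1.0]
```

```bash
python3 -m inch '[[1,0.0003,0,0,0],[1,0.0006,0,0,0],[1,0.0006,0,0,0],[1,0.0006,0,0,0],[1,0.0006,0,0,0]]' | grep -E "eef|contact"; python3 -m inch '[[1,0,0,0,0],[1,0,0,0,0],[1,0,0,0,0],[1,0,0,0,0],[1,0,0,0,0]]' | grep -E "time|eef|contact"; python3 -m inch '[[1,0,0,0,0],[1,0,0,0,0],[1,0,0,0,0],[1,0,0,0,0],[1,0,0,0,0]]' | grep -E "time|eef|contact"
```

```text
eef_pos: [0.6044, -0.0146, 0.0409]
contact_force: [-1.4, -9.3, 1.1]
time: 15.27
eef_pos: [0.6045, -0.0146, 0.0409]
contact_force: [-0.9, -9.2, 2.1]
time: 15.68
eef_pos: [0.6044, -0.0146, 0.0409]
contact_force: [-0.9, -8.4, 1.1]
```

```bash
python3 -m inch '[[1,-0.0002,0,0,0],[1,-0.0004,0,0,0],[1,-0.0006,0,0,0],[1,-0.0008,0,0,0],[1,-0.001,0,0,0]]' | grep -E "eef|contact"; python3 -m inch '[[1,-0.0002,0,0,0],[1,-0.0004,0,0,0],[1,-0.0006,0,0,0],[1,-0.0008,0,0,0],[1,-0.001,0,0,0]]' | grep -E "eef|contact"; python3 -m inch '[[1,-0.0002,0,0,0],[1,-0.0004,0,0,0],[1,-0.0006,0,0,0],[1,-0.0008,0,0,0],[1,-0.001,0,0,0]]' | grep -E "eef|contact"; python3 -m inch '[[1,-0.0002,0,0,0],[1,-0.0004,0,0,0],[1,-0.0006,0,0,0],[1,-0.0008,0,0,0],[1,-0.001,0,0,0]]' | grep -E "eef|contact"; python3 -m inch '[[1,-0.0002,0,0,0],[1,-0.0004,0,0,0],[1,-0.0006,0,0,0],[1,-0.0008,0,0,0],[1,-0.001,0,0,0]]' | grep -E "eef|contact"
```

```text
eef_pos: [0.6042, -0.0146, 0.0406]
contact_force: [-0.8, -5.9, -0.6]
eef_pos: [0.604, -0.0147, 0.0404]
contact_force: [0.5, -3.9, 0.5]
eef_pos: [0.6038, -0.0151, 0.0402]
contact_force: [-0.7, -3.4, -1.5]
eef_pos: [0.6034, -0.0159, 0.0401]
contact_force: [0.9, -0.1, -1.7]
eef_pos: [0.6036, -0.0174, 0.0403]
contact_force: [0.4, -0.1, -1.6]
```

```bash
python3 -m inch '[[1,-0.001,0,0,0],[1,-0.002,0,0,0],[1,-0.004,0,0,0],[1,-0.007,0,0,0],[1,-0.01,0,0,0]]' | grep -E "eef|contact"; python3 -m inch '[[1,-0.005,0,0,0],[1,-0.012,0,0,0],[1,-0.022,0,0,0],[1,-0.032,0,0,0],[1,-0.042,0,0,0]]' | grep -E "eef|contact"
python3 -m inch '[[1,-0.01,0,0,0],[1,-0.025,0,0,0],[1,-0.04,0,0,0],[1,-0.055,0,0,0],[1,-0.07,0,0,0]]' | grep -E "eef|contact"; python3 -m inch '[[1,-0.015,0,0,0],[1,-0.035,0,0,0],[1,-0.055,0,0,0],[1,-0.072,0,0,0],[1,-0.08,0,0,0]]' | grep -E "eef|contact"
python3 -m inch '[[1,0,0,-0.01,0],[1,0,0,-0.03,0],[1,0,0,-0.06,0],[1,0,0,-0.085,0],[1,0,0,-0.09,0]]' | grep -E "time|eef|contact"
python3 go.py; python3 - <<'E'
from fit import *
c=ctrl.read_camera("top"); cv2.imwrite("pics/tz.png",cv2.resize(c["pixels"][160:260,245:495,::-1],None,fx=3.2,fy=3.2,interpolation=cv2.INTER_CUBIC))
E
```

```text
eef_pos: [0.6025, -0.0277, 0.0403]
contact_force: [-0.2, -0.6, -0.9]
eef_pos: [0.598, -0.0705, 0.0403]
contact_force: [0.3, 0.9, -1.3]
eef_pos: [0.5905, -0.1406, 0.0404]
contact_force: [0.7, -0.2, -1.2]
eef_pos: [0.582, -0.2214, 0.0405]
contact_force: [-0.1, 0.8, -0.3]
time: 19.85
eef_pos: [0.5852, -0.2192, 0.1367]
contact_force: [0.9, -0.7, -0.6]
t 19.85 fix mm [-320.6703   -2.8097] z 0.1366648311911524 yawerr 0.049217622730495236 tz [ 0.0087 -0.0045 -1.    ] F fix [-0.6077 -0.9744] -0.5736230772088843
```

View pics/tz.png

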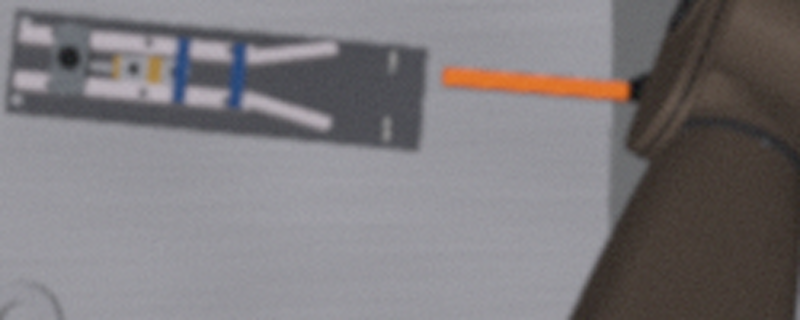

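The block sits against the pad (crop (135,68), pad at (118,67)) and the stick is clear of it. Now I'll turn back and return to the mat.

```bash
python3 -m inch '[[1,0,0,0,6],[1,0,0,0,13],[1,0,0,0,20],[1,0,0,0,27],[1,0,0,0,34]]' | grep -E "eef"
python3 -m inch '[[1,0,0,0,7],[1,0,0,0,14],[1,0,0,0,21],[1,0,0,0,28],[1,0,0,0,34]]' | grep eef
python3 -m inch '[[1,0,0,0,6],[1,0,0,0,12],[1,0,0,0,14.7],[1,0,0,0,14.7]]' | grep -E "eef|rot"
python3 - <<'E'
from fit import *
s=ctrl.get_state(); T=R.from_quat(s["tcp_rot"]).as_matrix(); print(np.degrees(np.arctan2(T[1,0],T[0,0])),T.T@(np.array([.4965,-.2915,.045])-s["eef_pos"]))
E
```

```text
eef_pos: [0.5812, -0.2171, 0.1281]
eef_pos: [0.5812, -0.2171, 0.1281]
eef_pos: [0.5812, -0.2172, 0.1282]
tcp_rot: [1.0, 0.011, -0.002, -0.001]
1.2135734193196397 [-0.086   0.0727  0.0833]
```

```bash
python3 -m inch '[[1,-0.02,0.017,0,0],[1,-0.045,0.038,0,0],[1,-0.07,0.06,0.01,0],[1,-0.084,0.071,0.03,0],[1,-0.086,0.073,0.055,0]]' | grep eef
python3 -m inch '[[1,0,0,0.01,0],[1,0,0,0.02,0],[1,0,0,0.026,0],[1,0,0,0.028,0],[1,0,0,0.028,0]]' | grep -E "eef|contact"
python3 - <<'E'
from fit import *
s=ctrl.get_state(); T=R.from_quat(s["tcp_rot"]).as_matrix(); print(s["time"],T[:,2],T.T@(np.array([.4965,-.2915,.0317])-s["eef_pos"]))
E
```

```text
eef_pos: [0.4964, -0.2953, 0.0756]
eef_pos: [0.4984, -0.2926, 0.0473]
contact_force: [-0.4, -0.1, -1.1]
21.9 [ 0.      0.0001 -1.    ] [-0.0019 -0.0012  0.0156]
```

Now I'll lower gently until the mat is felt.

```bash
python3 -m inch '[[1,0,0,0.004,0],[1,0,0,0.008,0],[1,0,0,0.011,0],[1,0,0,0.0125,0],[1,0,0,0.0135,0]]' | grep -E "eef|contact"
python3 -m inch '[[1,0,0,0.0005,0],[1,0,0,0.001,0],[1,0,0,0.0015,0]]' | grep -E "eef|contact"
```

```text
eef_pos: [0.4978, -0.2931, 0.0336]
contact_force: [-0.4, 0.1, -1.3]
eef_pos: [0.4979, -0.2933, 0.0325]
contact_force: [0.1, 0.0, -0.9]
```

```bash
python3 -m inch '[[1,0,0,0.0004,0],[1,0,0,0.0008,0],[1,0,0,0.0008,0]]' | grep -E "eef|contact"
python3 -m inch '[[1,0,0,0.0004,0],[1,0,0,0.0006,0],[1,0,0,0.0006,0]]' | grep -E "eef|contact"
```

```text
eef_pos: [0.4979, -0.2933, 0.0318]
contact_force: [-1.4, 1.0, 1.1]
eef_pos: [0.498, -0.2934, 0.0317]
contact_force: [-2.0, 0.9, 4.8]
```

The mat is felt (4.8 N), so I'll release and retreat.

```bash
python3 -m inch '[[0.7,0,0,0,0],[0.6,0,0,0,0],[0.4,0,0,0,0],[0.2,0,0,0,0],[0,0,0,0,0]]' 20 | grep -E "eef|contact|open"
python3 -m inch '[[0,0,0,0,0],[0,0,0,0,0],[0,0,0,-0.005,0],[0,0,0,-0.02,0],[0,0,0,-0.04,0]]' | grep -E "eef|contact|open"
python3 -m inch '[[0,0,0,-0.03,0],[0,0,0,-0.065,0],[0,0,0,-0.1,0],[0,0,0,-0.12,0],[0,0,0,-0.12,0]]' | grep -E "eef|contact|open"
python3 -m inch '[[0,-0.03,0.02,0,0],[0,-0.05,0.05,0,0],[0,-0.06,0.08,0,0],[0,-0.06,0.1,0,0],[0,-0.06,0.1,0,0]]' | grep -E "eef|contact|open"
python3 - <<'E'
from go import *
c=ctrl.read_camera("side"); t=ctrl.read_camera("top")
a=cv2.resize(c["pixels"][110:260,250:400],None,fx=2.6,fy=2.6); b=cv2.resize(t["pixels"][150:260,245:495],None,fx=1.6,fy=1.6); b=cv2.copyMakeBorder(b,0,a.shape[0]-b.shape[0],0,0,cv2.BORDER_CONSTANT)
cv2.imwrite("pics/end.png",np.hstack([a,b])[...,::-1])
hsv=cv2.cvtColor(t["pixels"],cv2.COLOR_RGB2HSV); m=np.zeros((400,640),bool); m[150:260,430:490]=1; P=plane(t,m&(hsv[...,1]>150)&(hsv[...,0]<20),.016); print(P.min(0),P.max(0),P.mean(0)); print(ctrl.get_state()["time"])
E
```

```text
eef_pos: [0.4978, -0.2931, 0.0307]
contact_force: [-0.4, 0.2, 0.6]
opening: 0.813
eef_pos: [0.4966, -0.2922, 0.0697]
contact_force: [-0.5, -0.7, -0.4]
opening: 1.001
eef_pos: [0.5006, -0.2954, 0.1984]
contact_force: [0.2, -1.4, 1.1]
opening: 1.001
eef_pos: [0.4387, -0.3976, 0.1903]
contact_force: [-0.3, 0.5, 0.3]
opening: 1.0
[ 0.4488 -0.3006  0.016 ] [ 0.6653 -0.2806  0.016 ] [ 0.5694 -0.2902  0.016 ]
24.8333
```

View pics/end.png

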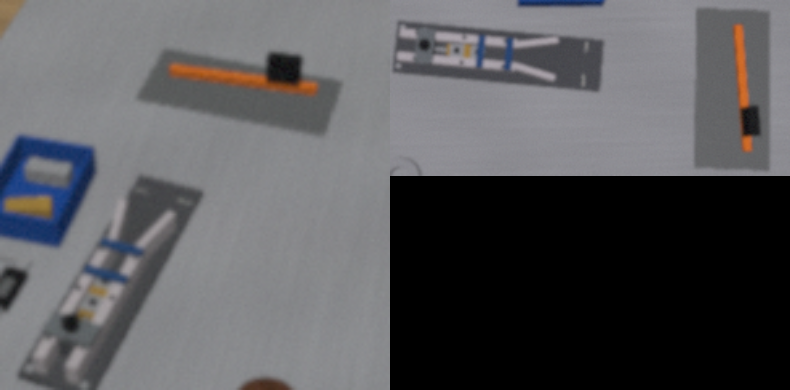

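The stick lies flat on its mat, the block rests on the plunger and the gripper is clear, so I'm handing in.

```bash
python3 -c "
from plant import ctrl
print(ctrl.sign_off())"
```

```text
the job is handed in; nothing more can be done
None
```

I've handed in the job; no verdict came back. The block was pressed on the plunger with an estimated 7–8 N for over a second. The stick was drawn out slowly and is flat on its mat, and the last pictures show the block against the plunger pad.

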